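# Mesh a plywood gear with the drive hub and hold its contact closed

## Robot

A 6-joint arm with a two-finger parallel gripper is mounted at the origin on the work surface. World frame = base frame: x ahead of the robot, y to its left, z up, the work surface at z = 0. Lengths are in m, angles in rad, forces in N, time in s.
With the tool pointing down it reaches from about 0.35 to 0.975 m from the base axis. Payload 4.9 kg.
Tool frame: the origin (TCP) lies on the centre line of the jaws, within the pads' length; the fingertips stand manip.tcp_to_tips ahead of it and the grasp point (between the pads) is the TCP (manip.tcp_to_tips is the distance from the TCP to the fingertips, in m); y points along the fingers, z is the direction in which the jaws open and shut, and the axes are right-handed (so a half turn about y gives the same grasp; the last joint's range is limited). The gripper opens to 85 mm and grips with 20 to 120 N. Pads are 22 mm wide; open, the fingers measure 114 mm over their backs; the gripper's body (76 mm by 85 mm) begins 54 mm behind the grasp point. The pads swing forward as they close: fully open they stand 13 mm farther back than shut.
Start: joints at [1.199, 0.053, 1.613, -0, 1.476, -0.119], TCP at [0.156, 0.605, 0.25] pointing down, gripper open.
Joint ranges: [-3.01, 3.01], [-1.01, 2.22], [0.06, 2.58], [-1.02, 4.17], [0.09, 2.62], [-3.14, 3.14]. Speed limits (rad/s): [2.57, 2.57, 3.14, 3.14, 3.14, 3.14].

## Interface

Orientations are given as a unit quaternion [w, x, y, z].
In Python, from plant import manip gives the robot as it stands.
- The arm moves only by the tool apply_moves, never from a script. Its argument "moves" is a list of rows, each a list of 7 numbers: the gripper's target within -1 to 1 (shut at 1, half-way at 0, fully open at -1), then the shift along the tool's x, y, z in mm, then the turn, a rotation vector about the tool's x, y, z in degrees. A call has 1 to 20 rows; each row shifts and turns the commanded pose from where the row before left it, along the tool's axes as they then stand; what a row does not reach is not made up. A row lasts 1/10 s, in which the tool goes at most 50 mm and 8.59 degrees, less where a joint would pass 70% of its speed; a pose out of reach is approached as far as the arm can. A call with a gripper value outside its range is refused whole. The fingers move at their own pace and stop on an object; the grip force is fixed at half the most. Time passes only in rows, so rows that do not move let the fingers close. It gives the time, the measured TCP pose, the force and the opening at its end, in the units of the state.
- manip.state(): the state, without advancing time (a new reading comes with each control period).
- manip.grab_frame(name): name is "scene" or "side" or "wrist"; returns the picture (480x640x3 uint8, blue, green, red); there is no depth.
- manip.calibration(name): a dict with "mtx" (3x3 intrinsics, pixels), "T" (4x4, takes a point from camera to world coordinates); the wrist camera has in their place "T_tool_cam" (4x4, takes a point from camera to tool coordinates, whose origin is the TCP and whose axes are the tool frame's). Camera axes: x right, y down, z forward; pixel columns grow to the right and rows downward; lengths in m; the calibration is good to about 2 mm. A picture is of the moment at which its call begins: read the wrist's pose just before it. calibration takes no time and is no camera call.
- manip.job_done(): hands the job in, once; it reports no verdict.
The state is a dict: "time": time; "joint_pos": joint angles; "joint_vel": joint speeds; "joint_efforts": joint torques, N m; "tool_pos": TCP position; "tool_rot": TCP orientation; "contact_force": force on the tool from outside, world axes, zero at the start; "ft_torque": the same for the moment, N m; "gripper_width": opening from 0.0 (shut) to 1.0 (fully open).
Only numpy, scipy, OpenCV 4.12 (cv2) and the standard library are available. Lean on these libraries where they do the work, as an engineer would, in place of code of your own. Each camera call takes 0.05 s, during which the arm holds its last target. There are 200 camera calls.

## Task

Lift the toothed gear by its upright wing out of the parts stand, turn it until its cross-shaped stem matches the cross-shaped socket in the square hub of the plywood lamp model, and slide it fully home so that its disc sits flat on the hub. A spring contact pin in the socket pushes back: finish while still gripping the wing and pressing it fully home, do not let go. Leave the plain wheel and everything else on the table where they are.

Things in the scene. Friction and masses are not known exactly. Their poses are not given: they have to be found in the camera images.
- gear_grip (a point): Grip point in the upright wing of the toothed plywood gear, on its axis (own z up), 22 mm above the top of the disc (68 mm across, 8 mm thick), 30 mm above its underside. Wing: 40 mm long (own x), 10 mm thick (own y), 38 mm tall, its top 16 mm above this point; pinch it across the 10 mm. 60 g. It starts upright in one hole of the stand at any yaw, this point 64 mm above the table.
- gear_foot (a point): Centre of the lower end of the gear's cross-shaped stem, 54 mm below gear_grip, same axes. The stem reaches 24 mm below the disc: two crossed ribs along own x and y, in line with the wing's length and thickness, each 30 mm long and 8 mm wide.
- hub_mouth (a point): Centre of the level upper face (70 mm above the table) of the lamp model's square hub, 54 x 54 mm. In it a cross-shaped socket, open upward: crossed slots along own x and y (parallel to the hub's sides), each 33 mm long, 11 mm wide, 26 mm deep; the stem fits at four yaws. Home = disc on this face, gear_grip 30 mm above it. The hub stays at any angle, turning stiffly (0.1 N m).
- model: The plywood lamp model, fixed to the table: base 220 x 120 mm (own x, y), origin at table level in its middle. The hub's axle stands at own x = -45 mm. A small lamp, 114 mm high, stands at own x 80, y 30 mm; all else is lower than the hub.
- contact_pin (a joint): Brass pin, 10 mm across, in the middle of the socket: how far it is pushed down (m). At 0 its tip is 14 mm below the hub's upper face, where the stem's foot meets it; about 0.010 with the gear fully home; stop at 0.012. Spring force 4 N at 0, 8 N at 0.010: the gear rises again when not held.
- stand_top (a point): Middle of the upper face (34 mm above the table) of the parts stand, a plywood block 80 x 180 mm (own x, y), fixed to the table, with two round holes 35 mm across and 30 mm deep at 50 mm either side of this point along its own y; one holds the gear, the other the plain wheel.
- wheel: Bystander: plain wooden wheel without teeth, disc 60 mm across and 8 mm thick, round knob 20 mm across and 18 mm high on top, round stem below; origin at the middle of the disc's underside. It sits in the other hole of the stand.
- tyre: Bystander: small black rubber ring 38 mm across, 14 mm high, lying on the table between stand and model; origin under its centre.
- tape: Bystander: clear tape roll 80 mm across, 20 mm high, lying on the table at the left; origin under its centre.
- pen_cup: Bystander: black cup with pens, 80 mm across, 135 mm high with the pens; origin under its centre.
- stapler: Bystander: stapler 40 x 130 mm, about 65 mm high; origin under its centre.
- toy_car: Bystander: plywood toy car 110 x 84 mm, 51 mm high; origin at table level under its centre.
- glue: Bystander: white glue bottle 44 mm across, 110 mm high; origin under its centre.
Things that resemble listed ones, but are neither listed nor needed, are in the scene too. What is shaped like the part that bears gear_grip but black or turquoise is not meant.

How it is judged:
On the way, in this order (a step that is already met when the one before it is completed fails the run):
1. the gear is lifted out of the stand, held by the fingers (height (world z) of gear_grip above 0.1 m and horizontal distance between gear_grip and hub_mouth above 0.04 m and contact force between the fingers and gear above 1 N), for 0.1 s.
2. the stem has entered the socket, in line with it (horizontal distance between gear_grip and hub_mouth below 0.004 m and z of gear_grip in the frame of hub_mouth below 0.046 m and (angle between the x axis of gear_grip and the x axis of hub_mouth, either way round below 0.25 rad or angle between the x axis of gear_grip and the y axis of hub_mouth, either way round below 0.25 rad)), for 0.05 s.
At the end, for the whole second after the job is handed in: Stem in the socket and in line with it, axes within 4 mm, tilt under 0.12 rad, disc within 2.5 mm of the hub's upper face, contact pin down more than 7 mm, the fingers still gripping the wing (over 2 N on the gear, grasp point within 25 mm of gear_grip), gear at rest (horizontal distance between gear_grip and hub_mouth below 0.004 m and z of gear_grip in the frame of hub_mouth below 0.0325 m and angle between gear_grip's own z axis and vertical below 0.12 rad and (angle between the x axis of gear_grip and the x axis of hub_mouth, either way round below 0.25 rad or angle between the x axis of gear_grip and the y axis of hub_mouth, either way round below 0.25 rad) and value of joint contact_pin above 0.007 m and contact force between the fingers and gear above 2 N and distance between the grasp point and gear_grip below 0.025 m and linear speed of gear below 0.02 m/s); the arm keeps its last pose, push and grip.
It fails at once if the plain wheel is moved more than 25 mm (distance of wheel from where it was at the start of the episode above 0.025 m).
It fails at once if another thing on the table is moved more than 25 mm (distance of any of tyre, tape, pen_cup, stapler, toy_car, glue from where it was at the start of the episode above 0.025 m).
It also fails if it takes over 42 s, if anything falls off the work surface, if the arm or the gripper's body presses on something with over 40 N, if the wrist force passes 120 N, or if a joint passes its speed limit or range.

## Working session

There is one attempt and no reset: what is moved stays moved. The work goes in short steps, Python scripts to look and compute and a tool call to move; the robot and the scene stay as the last step left them, time stands still between calls to the robot, and variables do not carry over. Pictures are saved under pics/ and viewed, about 8 in all and at most 12, crops included, and the job is handed in when it is done.

Besides the shell and the picture viewer there is one more tool, called after "Emit:" in YAML: its name, and indented under it one key for each argument. apply_moves: Moves the arm, as the interface text tells. Its arguments: {"type":"object","properties":{"moves":{"type":"array","items":{"type":"array","items":{"type":"number"}}}},"required":["moves"]}

```bash
mkdir -p pics; ls; python3 - <<'E'
from plant import manip
import cv2,numpy as np
np.set_printoptions(precision=4,suppress=True)
print(manip.state(), manip.tcp_to_tips)
for n in ("scene","side","wrist"):
    c=manip.calibration(n); print(n,c)
    cv2.imwrite(f"pics/{n}0.png",manip.grab_frame(n))
E
```

```text
pics
{'time': 0.0, 'joint_pos': array([ 1.199 ,  0.0533,  1.6143, -0.    ,  1.476 , -0.119 ]), 'joint_vel': array([ 0.0009, -0.0006, -0.0023,  0.001 ,  0.0014,  0.001 ]), 'joint_efforts': array([ -0.0006, -39.3702, -37.0162,  -0.0002,   0.0072,   0.    ]), 'tool_pos': array([0.1561, 0.6046, 0.2491]), 'tool_rot': array([-0.7008,  0.7022, -0.0893,  0.0889]), 'contact_force': array([ 0.2944, -0.9979,  0.3844]), 'ft_torque': array([-0.0033, -0.0125, -0.0271]), 'gripper_width': 1.0005240783974567} 0.019
scene {'mtx': array([[458.8597,   0.    , 318.6336],
       [  0.    , 458.8597, 234.5044],
       [  0.    ,   0.    ,   1.    ]]), 'T': array([[ 0.0002,  0.6595, -0.7517,  1.4419],
       [ 0.9998,  0.0157,  0.0141,  0.0042],
       [ 0.0211, -0.7516, -0.6593,  0.8202],
       [ 0.    ,  0.    ,  0.    ,  1.    ]])}
side {'mtx': array([[461.2074,   0.    , 321.539 ],
       [  0.    , 461.2074, 238.6074],
       [  0.    ,   0.    ,   1.    ]]), 'T': array([[-0.9613, -0.1691,  0.2175,  0.3743],
       [-0.2753,  0.6204, -0.7344,  0.7932],
       [-0.0107, -0.7658, -0.6429,  0.7314],
       [ 0.    ,  0.    ,  0.    ,  1.    ]])}
wrist {'mtx': array([[416.3329,   0.    , 321.2061],
       [  0.    , 416.3329, 242.6933],
       [  0.    ,   0.    ,   1.    ]]), 'T_tool_cam': array([[ 0.0004,  0.9555,  0.295 , -0.0754],
       [-0.0007, -0.295 ,  0.9555, -0.1232],
       [ 1.    , -0.0006,  0.0006, -0.0004],
       [ 0.    ,  0.    ,  0.    ,  1.    ]])}
```

View pics/scene0.png

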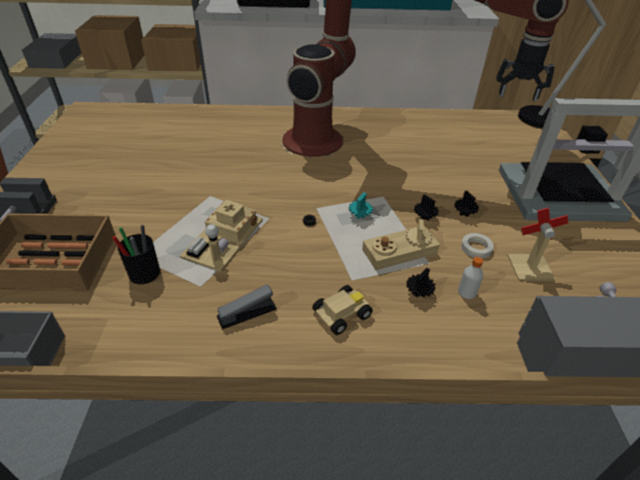

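View pics/side0.png

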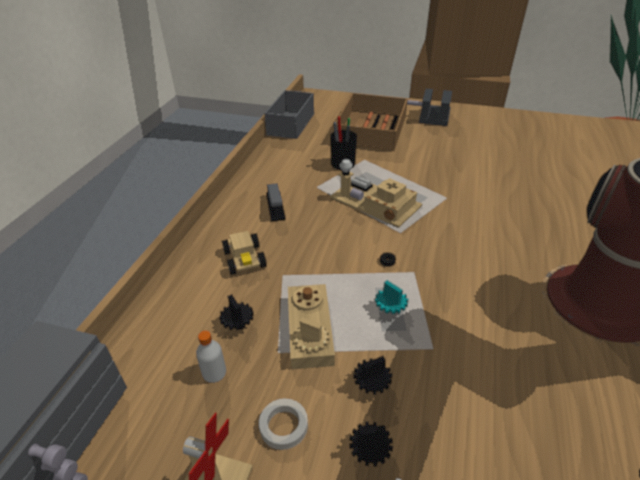

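The scene view shows the gear at about (421,235) and the hub at about (232,210). In the side view the gear is at (311,328) and the hub at (392,188). I'll get a coarse position from these and then go closer.

```bash
cat > h.py <<'E'
from plant import manip
import cv2,numpy as np
from scipy.spatial.transform import Rotation as R
np.set_printoptions(precision=4,suppress=True)
def tool(s=None):
    s=s or manip.state(); T=np.eye(4); T[:3,:3]=R.from_quat(s['tool_rot'],scalar_first=True).as_matrix(); T[:3,3]=s['tool_pos']; return T
def cam(n,Tt=None):
    c=manip.calibration(n)
    return c['mtx'], (c['T'] if n!='wrist' else (tool() if Tt is None else Tt)@c['T_tool_cam'])
def onz(n,uv,z,Tt=None):
    K,T=cam(n,Tt); d=T[:3,:3]@np.linalg.solve(K,[*uv,1]); o=T[:3,3]; return o+d*(z-o[2])/d[2]
def proj(n,p,Tt=None):
    K,T=cam(n,Tt); q=np.linalg.inv(T)@[*p,1]; q=K@q[:3]; return q[:2]/q[2]
E
python3 - <<'E'
from h import *
print('gear disc',onz('scene',(421,240),.042),onz('side',(310,338),.042))
print('hub',onz('scene',(232,208),.07),onz('side',(392,184),.07))
print('wheel',onz('scene',(385,245),.042),onz('side',(307,297),.042))
print(tool())
a=cv2.imread('pics/scene0.png')[180:280,140:460]; b=cv2.imread('pics/side0.png')[150:370,260:460]
cv2.imwrite('pics/c0.png',np.vstack([cv2.resize(a,(800,250),interpolation=2),np.pad(cv2.resize(b,(318,350),interpolation=2),((0,0),(0,482),(0,0)))]))
E
```

```text
gear disc [0.5698 0.2825 0.042 ] [0.5493 0.2863 0.042 ]
hub [ 0.4861 -0.2083  0.07  ] [ 0.4825 -0.2217  0.07  ]
wheel [0.5908 0.188  0.042 ] [0.5853 0.1899 0.042 ]
[[ 0.9682 -0.0006  0.2501  0.1561]
 [-0.2501 -0.0016  0.9682  0.6047]
 [-0.0002 -1.     -0.0017  0.2493]
 [ 0.      0.      0.      1.    ]]
```

Emit:
apply_moves:
  moves:
    - [-1,39,0,-17.5,0,0,0]
    - [-1,39,0,-17.5,0,0,0]
    - [-1,39,0,-17.5,0,0,0]
    - [-1,39,0,-17.5,0,0,0]
    - [-1,39,0,-17.5,0,0,0]
    - [-1,39,0,-17.5,0,0,0]
    - [-1,39,0,-17.5,0,0,0]
    - [-1,39,0,-17.5,0,0,0]
    - [-1,39,0,-17.5,0,0,0]
    - [-1,39,0,-17.5,0,0,0]
    - [-1,39,0,-17.5,0,0,0]
    - [-1,39,0,-17.5,0,0,0]
    - [-1,0,0,0,0,0,0]
    - [-1,0,0,0,0,0,0]

```text
time: 1.55
tool_pos: [0.5572, 0.284, 0.2496]
tool_rot: [-0.701, 0.701, -0.09, 0.089]
contact_force: [-1.7, -0.3, -0.3]
gripper_width: 1.0
```

```bash
python3 - <<'E'
from h import *
s=manip.state(); print(s['time'],s['tool_pos'],s['joint_pos'],s['contact_force']); np.save('T1',tool(s))
cv2.imwrite('pics/w1.png',manip.grab_frame('wrist'))
E
```

```text
1.55 [0.5572 0.284  0.2496] [ 0.3523  0.0548  1.6118  0.0004  1.4763 -0.9639] [-1.6539 -0.2636 -0.2622]
```

View pics/w1.png

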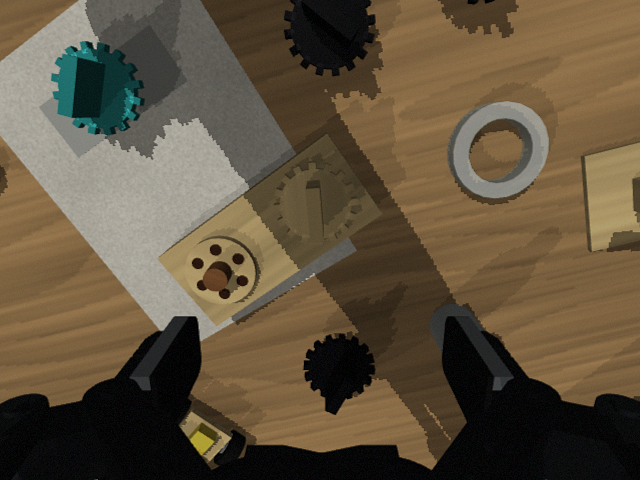

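The wrist view shows the gear in shadow, with its disc centred near (318,200) and its wing running near-vertical in the picture, top around (313,183). I'll enlarge it for the wing's angle.

```bash
python3 - <<'E'
from h import *
T=np.load('T1.npy')
print(onz('wrist',(318,200),.042,T), onz('wrist',(221,271),.042,T))
a=cv2.imread('pics/w1.png')[140:260,250:390]; a=cv2.convertScaleAbs(a,alpha=2)
cv2.imwrite('pics/w1c.png',cv2.resize(a,(700,600),interpolation=cv2.INTER_CUBIC))
E
```

```text
[0.5472 0.2837 0.042 ] [0.5856 0.1884 0.042 ]
```

View pics/w1c.png

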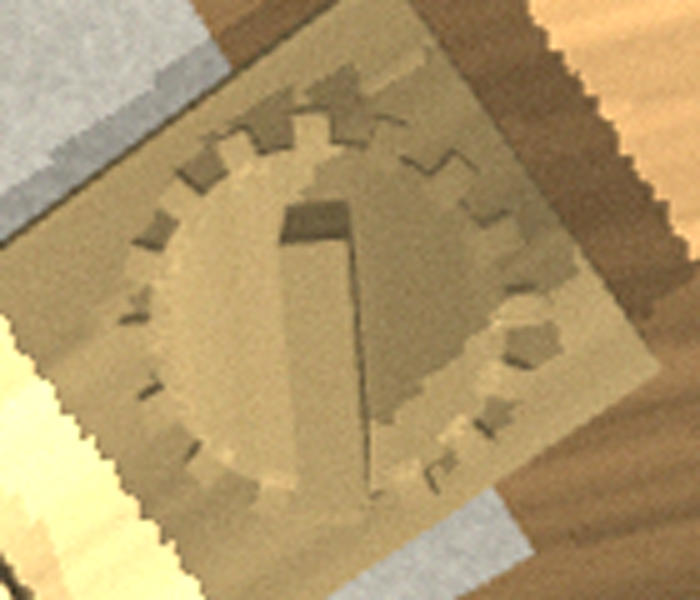

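```bash
python3 - <<'E'
from h import *
T=np.load('T1.npy')
P=[onz('wrist',(250+u/5,140+v/5),.08,T) for u,v in [(281,243),(349,240),(370,497),(298,510)]]
P=np.array(P); print(P, P.mean(0))
l=(P[2]+P[3]-P[0]-P[1])/2; print('len',np.linalg.norm(l),'w',np.linalg.norm(P[0]-P[1]),np.linalg.norm(P[2]-P[3]))
R_=T[:3,:3]; print('in tool', R_.T@l, 'angle in x-z deg',np.degrees(np.arctan2((R_.T@l)[2],(R_.T@l)[0])))
c=P.mean(0); c[2]=.066
print('shift mm',R_.T@(c-T[:3,3])*1e3)
E
```

```text
[[0.53   0.2798 0.08  ]
 [0.532  0.2893 0.08  ]
 [0.5695 0.2826 0.08  ]
 [0.5687 0.2719 0.08  ]] [0.55   0.2809 0.08  ]
len 0.03882275453051581 w 0.009636388973444892 0.010776724635339586
in tool [ 0.0387 -0.0001  0.0025] angle in x-z deg 3.765745897791142
shift mm [ -5.8476 183.6395  -4.7302]
```

The top corners measure 38.8 x 10 mm against 40 x 10, so the fit is good. The wing centre is near (0.549, 0.2815) and turned 3.8° from the tool.

Emit:
apply_moves:
  moves:
    - [-1,-6.5,30,-4.5,0,-3.8,0]
    - [-1,0,40,0,0,0,0]
    - [-1,0,40,0,0,0,0]
    - [-1,0,30,0,0,0,0]
    - [-1,0,22,0,0,0,0]
    - [-1,0,14,0,0,0,0]
    - [-1,0,7,0,0,0,0]
    - [-1,0,0,0,0,0,0]
    - [-1,0,0,0,0,0,0]

```text
time: 2.5
tool_pos: [0.5502, 0.2826, 0.0688]
tool_rot: [0.704, -0.704, 0.065, -0.066]
contact_force: [-0.6, -0.6, 0.0]
gripper_width: 1.002
```

```bash
python3 - <<'E'
from h import *
s=manip.state(); print(s['time'],s['tool_pos'],s['contact_force']); np.save('T2',tool(s))
a=manip.grab_frame('wrist'); cv2.imwrite('pics/w2.png',cv2.convertScaleAbs(a,alpha=1.8))
E
```

```text
2.5 [0.5502 0.2826 0.0688] [-0.5973 -0.5898  0.0404]
```

View pics/w2.png

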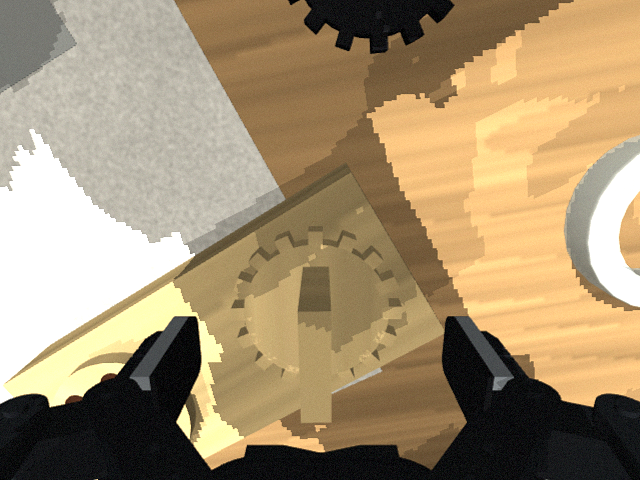

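The wing is centred between the jaws: its top spans cols 300–331 and rows 310–423, and the TCP axis projects to about (320,368). Closing and lifting.

Emit:
apply_moves:
  moves:
    - [1,0,3,-0.5,0,0,0]
    - [1,0,0,0,0,0,0]
    - [1,0,0,0,0,0,0]
    - [1,0,0,0,0,0,0]
    - [1,0,0,0,0,0,0]
    - [1,0,0,0,0,0,0]
    - [1,0,0,0,0,0,0]
    - [1,0,0,0,0,0,0]

```text
time: 3.35
tool_pos: [0.5496, 0.2816, 0.0645]
tool_rot: [0.704, -0.704, 0.066, -0.066]
contact_force: [-0.5, 0.6, 1.2]
gripper_width: 0.107
```

Emit:
apply_moves:
  moves:
    - [1,0,-10,0,0,0,0]
    - [1,0,-20,0,0,0,0]
    - [1,0,-25,0,0,0,0]
    - [1,0,-25,0,0,0,0]
    - [1,0,-25,0,0,0,0]
    - [1,0,-25,0,0,0,0]
    - [1,0,-10,0,0,0,0]
    - [1,0,0,0,0,0,0]
    - [1,0,0,0,0,0,0]

```text
time: 4.25
tool_pos: [0.5488, 0.2813, 0.2032]
tool_rot: [-0.704, 0.704, -0.066, 0.065]
contact_force: [0.5, -0.7, -0.9]
gripper_width: 0.109
```

Held: the opening reads 0.108, about 9 mm. Next I'll go over to look at the hub from above, offset so that the gear does not hide it.

Emit:
apply_moves:
  moves:
    - [1,9,0,-25,0,0,0]
    - [1,9,0,-40,0,0,0]
    - [1,9,0,-40,0,0,0]
    - [1,9,0,-40,0,0,0]
    - [1,9,0,-40,0,0,0]
    - [1,9,0,-40,0,0,0]
    - [1,9,0,-40,0,0,0]
    - [1,9,0,-40,0,0,0]
    - [1,9,0,-40,0,0,0]
    - [1,9,0,-40,0,0,0]
    - [1,9,0,-40,0,0,0]
    - [1,9,0,-40,0,0,0]
    - [1,3,0,-35,0,0,0]
    - [1,0,0,0,0,0,0]
    - [1,0,0,0,0,0,0]
    - [1,0,0,0,0,0,0]

```text
time: 5.85
tool_pos: [0.5653, -0.2293, 0.2028]
tool_rot: [0.705, -0.704, 0.066, -0.065]
contact_force: [0.5, -0.4, -0.5]
gripper_width: 0.108
```

```bash
python3 - <<'E'
from h import *
s=manip.state(); print(s['time'],s['tool_pos'],s['joint_pos'],s['contact_force']); np.save('T3',tool(s))
a=manip.grab_frame('wrist'); cv2.imwrite('pics/w3.png',a)
E
```

```text
5.85 [ 0.5653 -0.2293  0.2028] [-0.5074  0.0521  1.6938  0.0004  1.3982 -1.8924] [ 0.4535 -0.4126 -0.5466]
```

View pics/w3.png

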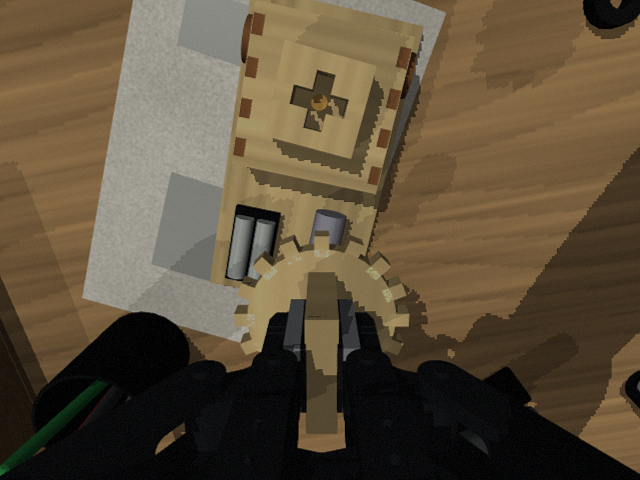

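The hub's cross socket, with its brass pin, is centred near (319,101), clear of the gear. I'll enlarge it.

```bash
python3 - <<'E'
from h import *
a=cv2.imread('pics/w3.png')[40:160,260:390]; a=cv2.convertScaleAbs(a,alpha=1.3)
cv2.imwrite('pics/w3c.png',cv2.resize(a,None,fx=5,fy=5,interpolation=cv2.INTER_CUBIC))
E
```

```text
(no output)
```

View pics/w3c.png

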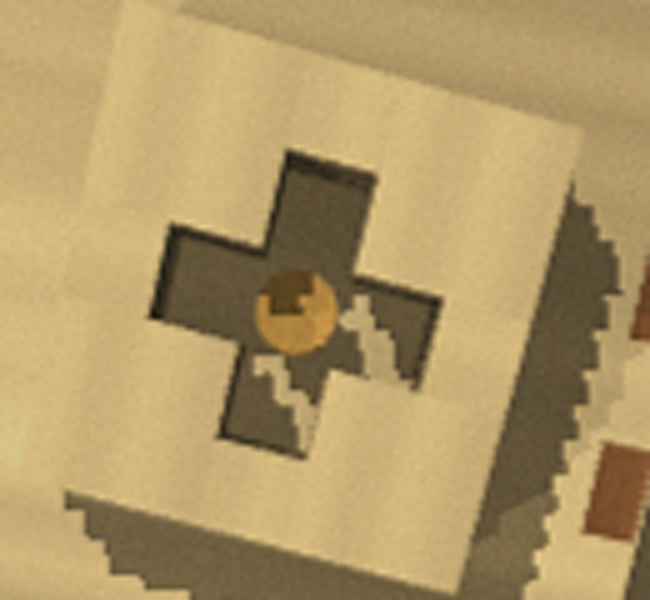

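```bash
python3 - <<'E'
from h import *
T=np.load('T3.npy'); Rt=T[:3,:3]
f=lambda u,v:onz('wrist',(260+u/5-.4,40+v/5-.4),.07,T)
t,b,l,r=[(f(*p)+f(*q))/2 for p,q in [((287,150),(377,176)),((218,436),(305,459)),((172,224),(152,317)),((441,298),(418,392))]]
print('lens',np.linalg.norm(t-b),np.linalg.norm(l-r)); c=(t+b+l+r)/4
print('centre',c)
for d in (b-t,r-l):
    k=Rt.T@d; print('tool dir',k, 'ang from x to z',np.degrees(np.arctan2(k[2],k[0])))
print('shift to centre mm',Rt.T@(c-T[:3,3])*1e3)
for p in [(-.02,-.016,0),(-.02,.022,0),(-.034,.022,0),(0,.022,.034),(.02,-.016,0)]:
    print(p,proj('wrist',(T@[*p,1])[:3],T))
print('side proj gear grip',proj('side',T[:3,3]))
a=cv2.imread('pics/w3.png')[220:340,220:420]; cv2.imwrite('pics/w3d.png',cv2.resize(cv2.convertScaleAbs(a,alpha=1.6),None,fx=4,fy=4,interpolation=2))
E
```

```text
lens 0.03247713701399939 0.03223837209340251
centre [ 0.4835 -0.2153  0.07  ]
tool dir [ 0.0314 -0.0001 -0.0083] ang from x to z -14.773581687229623
tool dir [0.0082 0.     0.0312] ang from x to z 75.19313457439134
shift to centre mm [-82.5916 133.0067  -1.5752]
(-0.02, -0.016, 0) [322.3892 317.3651]
(-0.02, 0.022, 0) [322.0365 269.784 ]
(-0.034, 0.022, 0) [322.0444 233.6355]
(0, 0.022, 0.034) [409.9367 318.1455]
(0.02, -0.016, 0) [322.3313 432.4584]
side proj gear grip [363.7155 131.9733]
```

View pics/w3d.png

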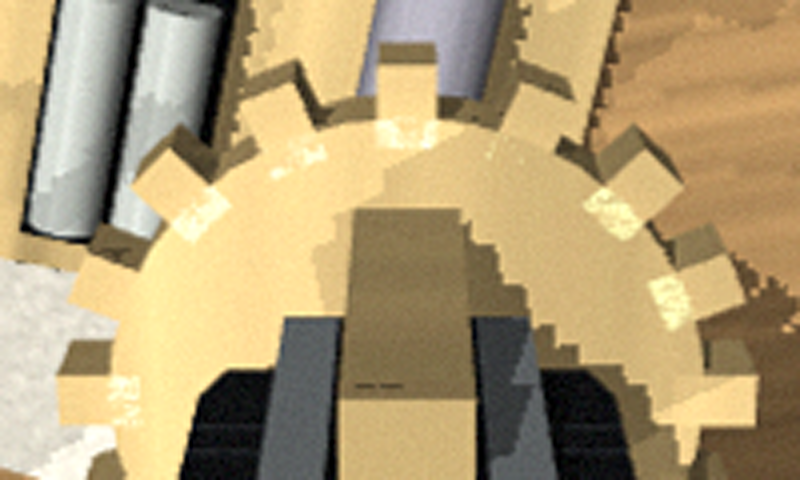

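Measured slots are 32.4 mm against 33, so the fit is good. The gear sits about +0.8 mm in tool x relative to the TCP. The hub is at (0.4835, -0.2153), and a turn of +14.8° about y is needed.

Emit:
apply_moves:
  moves:
    - [1,-20,0,-0.4,0,0,0]
    - [1,-25,0,-0.4,0,0,0]
    - [1,-25,0,-0.4,0,0,0]
    - [1,-13.4,0,-0.2,0,0,0]
    - [1,0,0,0,0,5,0]
    - [1,0,0,0,0,5,0]
    - [1,0,0,0,0,4.8,0]
    - [1,0,20,0,0,0,0]
    - [1,0,25,0,0,0,0]
    - [1,0,20,0,0,0,0]
    - [1,0,4,0,0,0,0]
    - [1,0,0,0,0,0,0]
    - [1,0,0,0,0,0,0]
    - [1,0,0,0,0,0,0]

```text
time: 7.3
tool_pos: [0.4845, -0.2166, 0.1369]
tool_rot: [-0.689, 0.69, -0.155, 0.157]
contact_force: [0.2, 0.7, -0.7]
gripper_width: 0.107
```

```bash
python3 - <<'E'
from h import *
s=manip.state(); T=tool(s);print(s['time'],s['tool_pos'],s['contact_force']); np.save('T4',T)
g=(T@[.0008,0,0,1])[:3]
print('err tool mm',T[:3,:3].T@(np.array([.4835,-.2153,g[2]])-g)*1e3, 'tilt',T[2,:3])
T3=np.load('T3.npy');print('turn',np.degrees(R.from_matrix(T3[:3,:3].T@T[:3,:3]).as_rotvec()))
im=[]
for n,z in(('side',5),('wrist',1)):
    a=manip.grab_frame(n)
    if n=='side': u,v=proj('side',(.4835,-.2153,.08)).astype(int); a=cv2.resize(a[v-50:v+40,u-60:u+60],None,fx=5,fy=5,interpolation=2); a=cv2.convertScaleAbs(a,alpha=1.4)
    cv2.imwrite(f'pics/{n}4.png',a)
E
```

```text
7.3 [ 0.4845 -0.2166  0.1369] [ 0.1553  0.6662 -0.6513]
err tool mm [-2.2431 -0.0063  0.7605] tilt [ 0.0027 -1.     -0.0003]
turn [-0.086  14.8157 -0.2926]
```

View pics/side4.png

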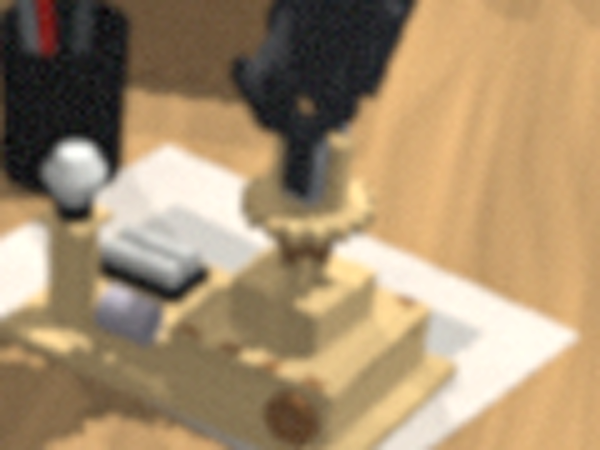

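The side view shows the stem hovering centred over the socket. Correcting the 2.2 / 0.8 mm remainder.

Emit:
apply_moves:
  moves:
    - [1,-2.2,0,0.8,0,0,0]
    - [1,0,0,0,0,0,0]
    - [1,0,0,0,0,0,0]
    - [1,0,0,0,0,0,0]

```text
time: 7.8
tool_pos: [0.4819, -0.2146, 0.1353]
tool_rot: [-0.69, 0.69, -0.156, 0.156]
contact_force: [0.5, -0.2, -0.1]
gripper_width: 0.104
```

```bash
python3 - <<'E'
from h import *
s=manip.state(); T=tool(s);print(s['time'],s['tool_pos'],s['contact_force'])
g=(T@[.0008,0,0,1])[:3]
print('err tool mm',T[:3,:3].T@(np.array([.4835,-.2153,g[2]])-g)*1e3)
a=manip.grab_frame('wrist'); cv2.imwrite('pics/w5.png',cv2.convertScaleAbs(a,alpha=1.4))
for p in [(-.02,-.016,0),(-.02,.022,0),(-.034,.022,0)]: print(proj('wrist',(T@[*p,1])[:3],T))
c=np.array([.4835,-.2153,.07])
d=T[:3,0]*1; d[2]=0; e=T[:3,2]*1; e[2]=0
for i in (-1,1):
  for j in (-1,1): print('hub corner',proj('wrist',c+.027*(i*d+j*e),T))
E
```

```text
7.8 [ 0.4819 -0.2146  0.1353] [ 0.4579 -0.23   -0.1322]
err tool mm [0.9102 0.0001 0.0922]
[322.4306 317.1189]
[322.0702 269.603 ]
[322.0789 233.4396]
hub corner [264.3399 226.0295]
hub corner [379.6866 225.9648]
hub corner [268.6779 329.1832]
hub corner [375.3098 329.1079]
```

View pics/w5.png

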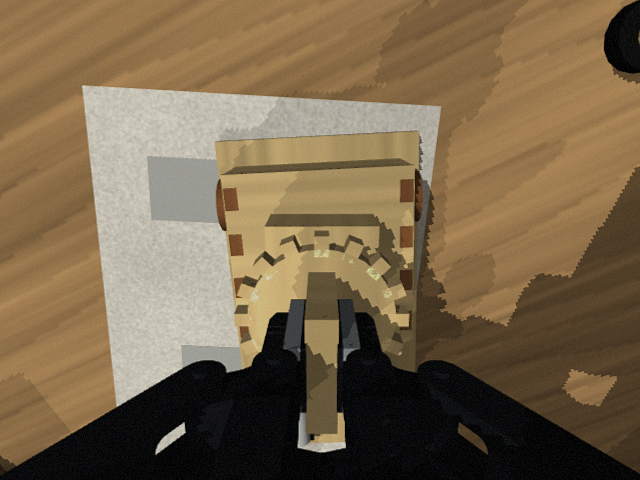

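The hub's near edge is seen at row 225, cols 264–379, against a prediction of 226, 264–380, and it is parallel. So position and yaw agree. Descending with +0.5 mm in x.

Emit:
apply_moves:
  moves:
    - [1,0.5,5,0,0,0,0]
    - [1,0,4,0,0,0,0]
    - [1,0,3,0,0,0,0]
    - [1,0,3,0,0,0,0]
    - [1,0,3,0,0,0,0]
    - [1,0,3,0,0,0,0]
    - [1,0,0,0,0,0,0]
    - [1,0,0,0,0,0,0]

```text
time: 8.65
tool_pos: [0.4824, -0.2149, 0.1143]
tool_rot: [-0.69, 0.69, -0.156, 0.156]
contact_force: [0.2, 0.4, -0.6]
gripper_width: 0.109
```

The stem is about 10 mm into the socket with no contact force. Continuing against the pin.

Emit:
apply_moves:
  moves:
    - [1,0,3,0,0,0,0]
    - [1,0,3,0,0,0,0]
    - [1,0,2,0,0,0,0]
    - [1,0,2,0,0,0,0]
    - [1,0,1.5,0,0,0,0]
    - [1,0,1,0,0,0,0]
    - [1,0,0,0,0,0,0]
    - [1,0,0,0,0,0,0]
    - [1,0,0,0,0,0,0]

```text
time: 9.55
tool_pos: [0.4828, -0.2151, 0.1028]
tool_rot: [-0.69, 0.69, -0.156, 0.156]
contact_force: [-2.4, 0.2, 6.2]
gripper_width: 0.109
```

Emit:
apply_moves:
  moves:
    - [1,0,1,0,0,0,0]
    - [1,0,1,0,0,0,0]
    - [1,0,1,0,0,0,0]
    - [1,0,0,0,0,0,0]
    - [1,0,0,0,0,0,0]

```text
time: 10.05
tool_pos: [0.4829, -0.2152, 0.1004]
tool_rot: [-0.69, 0.69, -0.156, 0.156]
contact_force: [-4.0, 1.3, 9.1]
gripper_width: 0.106
```

Emit:
apply_moves:
  moves:
    - [1,0,0.7,0,0,0,0]
    - [1,0,0.7,0,0,0,0]
    - [1,0,0,0,0,0,0]
    - [1,0,0,0,0,0,0]

```text
time: 10.45
tool_pos: [0.483, -0.2152, 0.1003]
tool_rot: [-0.69, 0.69, -0.156, 0.156]
contact_force: [-7.0, 3.9, 16.6]
gripper_width: 0.108
```

```bash
python3 - <<'E'
from h import *
s=manip.state(); T=tool(s);print(s['time'],s['tool_pos'],s['contact_force'],s['gripper_width'],T[2,:3])
a=manip.grab_frame('wrist'); cv2.imwrite('pics/w6.png',a[200:350,200:440])
b=manip.grab_frame('side'); u,v=proj('side',(.4835,-.2153,.08)).astype(int)
a=cv2.resize(a[200:350,200:440],(720,300)); b=cv2.resize(b[v-40:v+30,u-84:u+84],(720,300),interpolation=2)
cv2.imwrite('pics/f6.png',cv2.convertScaleAbs(np.vstack([a,b]),alpha=1.4))
for p in [(-.02,-.016,0),(-.02,.022,0),(-.034,.022,0)]: print(proj('wrist',(T@[*p,1])[:3],T))
E
```

```text
10.45 [ 0.483  -0.2152  0.1003] [-7.0465  3.8892 16.584 ] 0.1084087930978497 [ 0.0003 -1.     -0.0002]
[322.4304 317.1198]
[322.07   269.6037]
[322.0787 233.4403]
```

View pics/f6.png

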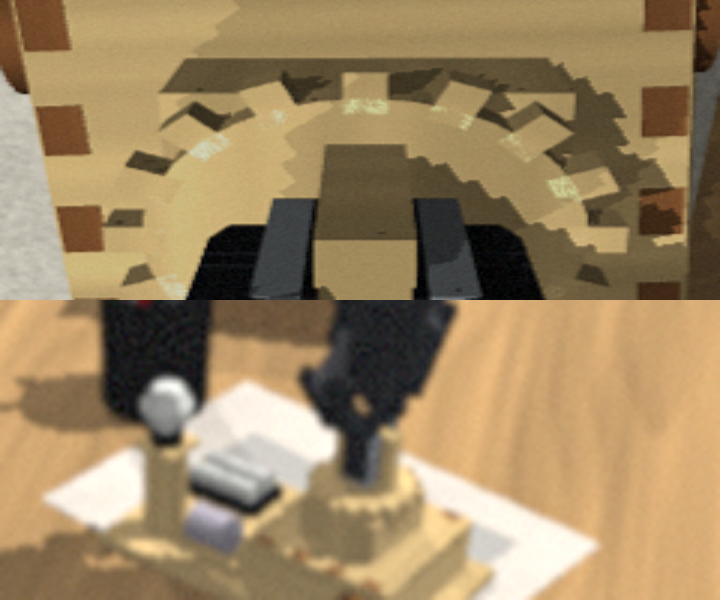

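The disc sits flat on the hub. The stop is firm (force rose 9→17 N with no more travel, TCP 0.1003), and the wing's position in the grip is unchanged. Handing in.

```bash
python3 -c "
from plant import manip
print(manip.job_done()); s=manip.state(); print(s['time'],s['tool_pos'],s['contact_force'],s['gripper_width'])"
```

```text
the job is handed in; nothing more can be done
None
the job is handed in; nothing more can be done
```

I gripped the gear by its wing, lifted it out of the stand, turned it about 15° to match the hub's cross socket and pressed it home. I handed the job in at about 10.5 s, still gripping and pressing. No verdict was reported.

**Seating:** the TCP stopped firmly at z = 0.1003, and 0.100 is home. The last 1.4 mm of commanded push moved it only 0.1 mm, while the upward force rose from 9 to 17 N. In the last pictures the disc lies flat on the hub.

**Grip:** the opening read about 9 mm on the 10 mm wing, and the wing had not slipped in the picture. Tool tilt was about 0.

**Not directly confirmed:**
- The contact pin's depth has no direct reading. I infer it from the seated height and the spring force.
- A side force of about 8 N remained at the end, so the stem is probably leaning lightly on a socket wall. Measured alignment with the hub was within about 1 mm.
- I did not check the bystanders in a final scene view. Nothing in the force readings suggested that any were touched.

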